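# Change the ball feeder over to its empty lane

## Task

The left lane of the ball feeder is full and four steel balls are waiting behind it. With the fingertips, push the red shutter of the empty right lane fully home, then press down the raised right end of the blue rocker so that the seesaw gate tips fully over and the four waiting balls roll down into the right lane and stay there. Do not touch the balls themselves, leave the full lane and its shutter as they are, pick nothing up, and do not disturb the other things on the bench.

Things in the scene. Friction and masses are not known exactly. Their poses are not given: they have to be found in the camera images.
- feeder: Black ball feeder fixed to the table; base plate 135 x 330 x 12 mm. Origin: centre of its underside, on the table. x points from its front (rocker, robot's side) to its back (inlet channel, empty aluminium supply tray out to x = 188 mm, 170 mm high), y along the lanes to the LEFT lane, z up; right is -y. Gate pivot: axis along x at y = 0, z = 127.5 mm. Overall 360 mm wide.
- lane_right (a point): Middle of the floor of the empty right lane, at feeder x = 0, y = -84 mm, z = 110 mm. The lane is a black channel along feeder y, 27 mm wide, walls 18 mm high, open above, from y = -36 mm (gate; floor 116 mm above the table) falling at 8 degrees to its shutter at y = -131 mm (floor 103 mm). It holds four balls. The full left lane is its mirror image.
- gate (a joint): Seesaw gate, rad. 0 = fully over to the left (right end up; starts so), 0.488 = fully over to the right, at its stop. Blue 66 mm floor plate between the lanes, turning with a 183 mm rocker bar parallel to them, 78 mm in front. A brass weight (30 mm dia., top 39 mm over the pivot) on the bar's middle keeps it over on either side; past about 0.35 it falls over by itself. About 1 N on a pad moves it.
- pad_right (a point): Middle of the top face of the rocker's right press pad, a ribbed blue plate 48 mm (feeder x) by 45 mm (feeder y). At feeder x = -78 mm, y = -67 mm; z = 147 mm when raised (gate 0), 114 mm when fully down (gate 0.488): it goes down 33 mm. It is open below and in front.
- pad_left (a point): The same point of the left press pad, at feeder x = -78 mm, y = +67 mm; it is down at the start.
- shutter_right (a joint): Red slide shutter across the outer end of the right lane, m. 0 = pushed home (lane closed, at its stop); grows to 0.039 as it is drawn out to the front, along the feeder's -x. Starts 0.031 to 0.039 drawn out, the lane open. Slides with about 1 N of friction and stays where it is left.
- tab_right (a point): Middle of the top edge of the front face of the right shutter's red upright tab: 36 mm wide (feeder y), 6 mm thick, from 100 to 151 mm above the table, a brass stud 5 mm proud on its front. At feeder y = -162 mm; x = -63 mm when home, less the shutter's opening. Push its front face along the feeder's +x to close. Open space in front of it down to the table.
- shutter_left (a joint): The same shutter on the full left lane (its tab at feeder y = +162 mm). 0 = home; it starts home and must stay so.
- ball1: Steel ball, 24 mm in diameter, 57 g; origin at its centre. One of the four waiting balls: it waits on the gate, next to the full lane. It rolls off by itself when the gate tips to the right.
- ball2: Steel ball, 24 mm in diameter, 57 g; origin at its centre. One of the four waiting balls: it waits on the middle of the gate. It rolls off by itself when the gate tips to the right.
- ball3: Steel ball, 24 mm in diameter, 57 g; origin at its centre. One of the four waiting balls: it waits in the inlet channel, just behind the gate. It rolls off by itself when the gate tips to the right.
- ball4: Steel ball, 24 mm in diameter, 57 g; origin at its centre. One of the four waiting balls: it waits in the inlet channel, last of the queue. It rolls off by itself when the gate tips to the right.
- stored1: Steel ball, 24 mm in diameter; origin at its centre. Number 1 of the four that fill the left lane, counted from the gate; stays there.
- stored2: Steel ball, 24 mm in diameter; origin at its centre. Number 2 of the four that fill the left lane, counted from the gate; stays there.
- stored3: Steel ball, 24 mm in diameter; origin at its centre. Number 3 of the four that fill the left lane, counted from the gate; stays there.
- stored4: Steel ball, 24 mm in diameter; origin at its centre. Number 4 of the four that fill the left lane, counted from the gate; stays there.
- positioner: Loose black and blue micropositioner with brass thumbscrews, 110 x 65 x 78 mm, standing behind the feeder's left lane; origin at the centre of its underside. Leave alone.
- chip_box: Loose black chip box with a clear lid, 53 x 50 x 19 mm, behind the feeder's right lane; origin at the centre of its underside. Leave alone.
- tweezers: Loose steel tweezers, 130 x 18 x 12 mm, lying in front of the feeder's left side; origin at their middle, on the table, x along them to the tips. Leave alone.
- driver: Loose screwdriver with a red handle, 160 mm long, lying at the side; origin at its middle on the table. Leave alone.
- post: Loose steel optics post on a 32 mm foot, 75 mm tall, standing at the side; origin at the centre of its underside. Leave alone.
- clamp_fork: Loose black clamping fork, 90 x 30 x 15 mm, lying at the side; origin at its middle on the table. Leave alone.

How it is judged:
On the way, in this order (a step that is already met when the one before it is completed fails the run):
1. the right shutter is home while the gate is still over to the left (value of joint shutter_right below 0.003 m and value of joint gate below 0.1 rad), for 0.2 s.
2. the gate is rocked fully over to the right (value of joint gate above 0.44 rad), for 0.1 s.
At the end, for the whole second after the job is handed in: the right shutter is home (under 3 mm open), the gate is over to the right (0.44 rad or more), the four waiting balls lie at rest in the right lane (between the gate and the shutter, slower than 30 mm/s), and the left lane still holds its four balls behind its closed shutter (under 3 mm open) (value of joint each of shutter_right, shutter_left below 0.003 m and value of joint gate above 0.44 rad and y of ball1 in the frame of feeder between -0.135 and -0.036 m and x of ball1 in the frame of feeder between -0.018 and 0.018 m and z of ball1 in the frame of feeder between 0.099 and 0.144 m and linear speed of each of ball1, ball2, ball3, ball4 below 0.03 m/s and y of ball2 in the frame of feeder between -0.135 and -0.036 m and x of ball2 in the frame of feeder between -0.018 and 0.018 m and z of ball2 in the frame of feeder between 0.099 and 0.144 m and y of ball3 in the frame of feeder between -0.135 and -0.036 m and x of ball3 in the frame of feeder between -0.018 and 0.018 m and z of ball3 in the frame of feeder between 0.099 and 0.144 m and y of ball4 in the frame of feeder between -0.135 and -0.036 m and x of ball4 in the frame of feeder between -0.018 and 0.018 m and z of ball4 in the frame of feeder between 0.099 and 0.144 m and y of each of stored1, stored2, stored3, stored4 in the frame of feeder above 0.036 m); the robot touches nothing.
It fails at once if a ball is touched by the fingers (contact force between the fingers and ball1 above 0.3 N or contact force between the fingers and ball2 above 0.3 N or contact force between the fingers and ball3 above 0.3 N or contact force between the fingers and ball4 above 0.3 N or contact force between the fingers and stored1 above 0.3 N or contact force between the fingers and stored2 above 0.3 N or contact force between the fingers and stored3 above 0.3 N or contact force between the fingers and stored4 above 0.3 N).
It fails at once if a ball is lifted out of the feeder or falls off it (height (world z) of any of ball1, ball2, ball3, ball4, stored1, stored2, stored3, stored4 above 0.185 m or height (world z) of any of ball1, ball2, ball3, ball4, stored1, stored2, stored3, stored4 below 0.07 m).
It fails at once if the full left lane is opened or loses a ball (value of joint shutter_left above 0.006 m or y of any of stored1, stored2, stored3, stored4 in the frame of feeder below 0.033 m).
It fails at once if another thing on the bench is shifted by more than 20 mm or lifted (distance of any of positioner, chip_box, tweezers, driver, post, clamp_fork from where it was at the start of the episode above 0.02 m).
It also fails if it takes over 48 s, if anything falls off the work surface, if the arm or the gripper's body presses on something with over 40 N, if the wrist force passes 120 N, or if a joint passes its speed limit or range.

## Robot

A 6-joint arm with a two-finger parallel gripper is mounted at the origin on the work surface. World frame = base frame: x ahead of the robot, y to its left, z up, the work surface at z = 0. Lengths are in m, angles in rad, forces in N, time in s.
With the tool pointing down it reaches from about 0.425 to 0.95 m from the base axis. Payload 3.5 kg.
Tool frame: the origin (TCP) lies at the very end of the fingers, on their centre line; the grasp point (between the pads) lies 19 mm behind it; z points along the fingers, y is the line along which they close (so a half turn about z gives the same grasp; the last joint's range is limited). The gripper opens to 85 mm and grips with 20 to 120 N. Pads are 22 mm wide; open, the fingers measure 114 mm over their backs; the gripper's body (76 mm by 85 mm) begins 54 mm behind the grasp point. The pads swing forward as they close: fully open they stand 13 mm farther back than shut.
Start: joints at [1.068, 0.286, 1.577, -0, 1.279, -0.15], TCP at [0.233, 0.633, 0.208] pointing down, gripper open.
Joint ranges: [-2.77, 2.77], [-0.9, 2.22], [0.21, 2.48], [-1.53, 4.67], [0.24, 2.81], [-2.84, 2.84]. Speed limits (rad/s): [2.79, 2.79, 3.14, 3.14, 3.14, 3.14].

## Interface

Orientations are given as a rotation vector (axis times angle).
In Python, from cell import manip, get_image, get_calibration, trace gives the robot as it stands.
- The arm moves only by the tool apply_moves, never from a script. Its argument "motion" is a list of rows, each an object with "translation": the shift along the tool's x, y, z as a fraction of full scale, a list of three; "rotation": the turn, a rotation vector about the tool's x, y, z as a fraction of full scale, a list of three. A call has 1 to 20 rows; each row shifts and turns the commanded pose from where the row before left it, along the tool's axes as they then stand; what a row does not reach is not made up. Full scale, the value 1, is 200 mm for a shift and 90 degrees for a turn. A row lasts 1/8 s, in which the tool goes at most 62.5 mm and 10.7 degrees, less where a joint would pass 70% of its speed; a pose out of reach is approached as far as the arm can. A call with a number of a shift or a turn outside -1 to 1 is refused whole. A call with a gripper value outside its range is refused whole. "hand" is the opening in per cent of the stroke, from 0 (shut) to 100 (fully open), set as the call begins (left out, the last holds). The fingers move at their own pace and stop on an object; the grip force is fixed at half the most. Time passes only in rows, so rows that do not move let the fingers close. It gives the time, the measured TCP pose, the force, the opening and the grip force at its end, in the units of the state.
- manip.state(): the state, without advancing time (a new reading comes with each control period).
- get_image(name): name is "scene" or "top" or "wrist"; returns the picture (480x640x3 uint8, red, green, blue); there is no depth.
- get_calibration(name): a dict with "camera_matrix" (3x3 intrinsics, pixels), "origin" and "attitude" of the camera in the world. Camera axes: x right, y down, z forward; pixel columns grow to the right and rows downward; lengths in m; the calibration is good to about 2 mm. The wrist camera is an equidistant fisheye: a pixel r from the principal point sees the ray r / f radians off the axis. A picture is of the moment at which its call begins: read the wrist's pose just before it. get_calibration takes no time and is no camera call; for the wrist camera it gives the pose at the moment of the call.
- manip.sign_off(): hands the job in; it is judged then, once.
Trained networks look in the newest picture that a camera, given by its name, has taken for a name from the list of things; names that differ only in an ending like _2 or _b are one class to them, and where a whole thing is asked for, a point or a joint stands for the part that bears it (a point fixed in the world has none). Each returns a list of dicts, best first, with "score" (0 to 1); they miss things now and then, are a little off and sometimes report something else, mostly with a low value. They report only what shows in the picture. A call takes as long as a camera call.
- trace(target, camera): "pixels" (480x640 bool, what is visible of it) and "xy" ([column, row] in pixels, amid what is visible of it).
The state is a dict: "time_s": time; "joints": joint angles; "qd": joint speeds; "joint_torque": joint torques, N m; "eef_pos": TCP position; "tcp_rot": TCP orientation; "contact_force": force on the tool from outside, world axes, zero at the start; "wrist_torque": the same for the moment, N m; "finger_gap": finger opening in m; "finger_force": force on a finger pad.
Only numpy, scipy, OpenCV 4.12 (cv2) and the standard library are available. Lean on these libraries where they do the work, as an engineer would, in place of code of your own. Each camera call takes 0.05 s, during which the arm holds its last target. There are 200 camera calls.

## Working session

There is one attempt and no reset: what is moved stays moved. The work goes in short steps, Python scripts to look and compute and a tool call to move; the robot and the scene stay as the last step left them, time stands still between calls to the robot, and variables do not carry over. Pictures are saved under pics/ and viewed, at most 11 in all, crops included, and the job is handed in when it is done.

Besides the shell and the picture viewer there is one more tool, called after "Request:" by a JSON object that holds its "op" and its "data". apply_moves: Moves the arm, as the interface text tells. Its arguments: {"type":"object","properties":{"motion":{"type":"array","items":{"type":"object","properties":{"translation":{"type":"array","items":{"type":"number","minimum":-1,"maximum":1}},"rotation":{"type":"array","items":{"type":"number","minimum":-1,"maximum":1}}}}},"hand":{"type":"number"}},"required":["motion"]}

```bash
mkdir -p pics; python3 - <<'E'
from cell import manip,get_image,get_calibration,trace
import cv2,numpy as np
s=manip.state();print(s['time_s'],s['eef_pos'],s['tcp_rot'],s['finger_gap'])
for n in("scene","top"):
    im=get_image(n);cv2.imwrite(f'pics/{n}.png',im[:,:,::-1]);c=get_calibration(n);print(n,c)
    for t in("pad_right","tab_right","pad_left","shutter_left","gate","feeder"):
        r=trace(t,n);print(t,[(round(q['score'],2),np.round(q['xy'],1).tolist(),int(q['pixels'].sum())) for q in r[:3]])
E
```

```text
0.0 [0.23282817 0.63279777 0.20671416] [-0.55115492 -3.09206372  0.0035585 ] 0.08588422085804212
scene {'camera_matrix': array([[446.32877162,   0.        , 319.67226905],
       [  0.        , 446.32877162, 242.12579947],
       [  0.        ,   0.        ,   1.        ]]), 'origin': array([1.13329224, 0.54546384, 0.75331126]), 'attitude': array([-0.97252694, -2.39423238,  1.11610864])}
pad_right [(0.94, [340.5, 216.7], 1135)]
tab_right [(0.56, [295.2, 195.6], 295), (0.22, [485.7, 371.0], 558), (0.18, [297.8, 236.0], 71)]
pad_left [(0.85, [338.7, 217.1], 1152)]
shutter_left [(0.88, [385.0, 254.1], 584)]
gate [(0.89, [336.6, 217.2], 1065)]
feeder [(0.63, [311.1, 259.3], 11273), (0.27, [509.9, 324.0], 283)]
top {'camera_matrix': array([[531.59824544,   0.        , 319.43666233],
       [  0.        , 531.59824544, 240.80186702],
       [  0.        ,   0.        ,   1.        ]]), 'origin': array([ 0.4098352 , -0.02051052,  1.31993703]), 'attitude': array([-2.1390667 ,  2.11511153, -0.1424389 ])}
pad_right [(0.67, [333.3, 280.4], 1405), (0.61, [298.0, 330.2], 221)]
tab_right [(0.56, [269.1, 270.8], 160), (0.48, [390.7, 286.5], 193)]
pad_left [(0.81, [334.8, 279.5], 1294)]
shutter_left [(0.71, [266.7, 271.0], 157), (0.15, [314.1, 247.9], 57)]
gate [(0.62, [337.5, 281.3], 1364), (0.61, [379.2, 205.8], 392)]
feeder [(0.63, [337.8, 246.8], 10147)]
```

```bash
python3 - <<'E'
import cv2
a=cv2.imread('pics/top.png')[150:350,220:460]
cv2.imwrite('pics/topc.png',cv2.resize(a,(720,600),interpolation=cv2.INTER_CUBIC))
E
```

```text
(no output)
```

View pics/topc.png

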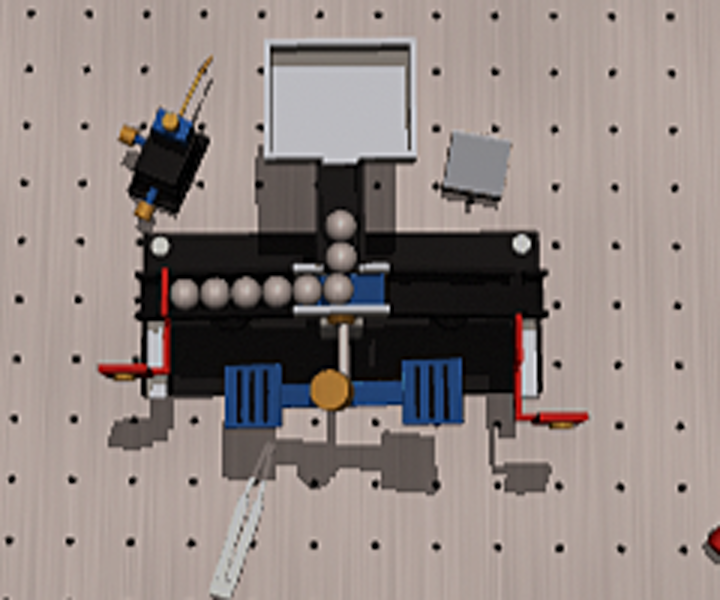

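View pics/scene.png

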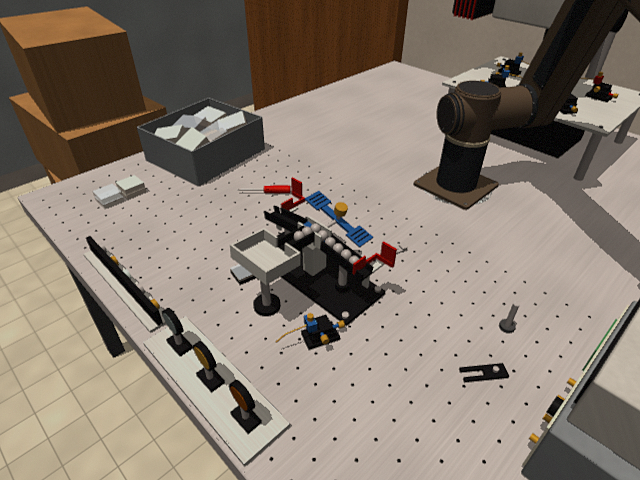

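The top crop shows the feeder nearly square to the world. The pads are at crop (253,395) and (433,391), the left tab is home at (122,372), and the right tab is drawn out at (562,416). The tweezers lie in front of the left pad, clear of the right side.

```bash
cat > h.py <<'E'
from cell import manip,get_image,get_calibration,trace
import cv2,numpy as np
from scipy.optimize import least_squares
from scipy.spatial.transform import Rotation as R
def proj(P,c):
    Rm=R.from_rotvec(c['attitude']).as_matrix();q=(np.atleast_2d(P)-c['origin'])@Rm
    K=c['camera_matrix'];return np.c_[K[0,0]*q[:,0]/q[:,2]+K[0,2],K[1,1]*q[:,1]/q[:,2]+K[1,2]]
def F2W(p,P):
    P=np.atleast_2d(P);return P@R.from_euler('z',p[2]).as_matrix().T+[p[0],p[1],0]
E
python3 - <<'E'
from h import *
c=get_calibration('top')
P=np.array([[-78,-67,147],[-78,67,114],[-63,162,151],[-78,9.4,165],[67.5,165,12],[67.5,-165,12],[0,25,140]])/1000
u=np.array([[433,391],[253,395],[122,373],[330,390],[143,233],[539,233],[309,290]])/3+[220,150]-1/3
f=lambda p:(proj(F2W(p,P[:6]),c)-u[:6]).ravel()
r=least_squares(f,[.5,0,0],loss='soft_l1');p=r.x;print('pose',p,np.round(f(p).reshape(-1,2),1).tolist())
g=lambda d:(proj(F2W(p,[-.063-d[0],-.162,.151]),c)-(np.array([562,417])/3+[220,150]-1/3)).ravel()
d=least_squares(g,[.03]).x;print('open',d,g(d))
W=F2W(p,[[-.063-d[0],-.162,.151],[-.063,-.162,.151],[-.078,-.067,.147]]);print(W)
s=manip.state();print(R.from_rotvec(s['tcp_rot']).as_matrix().round(3))
cs=get_calibration('scene');print(proj(W,cs),proj(F2W(p,[-.063,.162,.151]),cs))
E
```

```text
pose [ 0.58714289 -0.02115549  0.01354144] [[0.0, 0.4], [0.1, 0.4], [0.0, -0.3], [-0.3, 0.1], [0.1, -0.1], [0.1, -0.7]]
open [0.03362187] [ 0.7697867  -0.02048842]
[[ 0.49272353 -0.18444899  0.151     ]
 [ 0.52634231 -0.18399372  0.151     ]
 [ 0.51005729 -0.08920554  0.147     ]]
[[-0.938  0.346  0.   ]
 [ 0.346  0.938  0.   ]
 [-0.     0.    -1.   ]]
[[297.39350983 179.10177523]
 [287.50661256 184.14881084]
 [318.75060213 198.44711482]] [[390.90826628 243.62129166]]
```

Request:
{"op": "apply_moves", "data": {"hand": 0, "motion": [{"rotation":[0,0,-0.078]},{"rotation":[0,0,-0.078]},{"rotation":[0,0,-0.078]},{"translation":[-0.14,-0.238,0]},{"translation":[-0.14,-0.238,0]},{"translation":[-0.14,-0.238,0]},{"translation":[-0.14,-0.238,0]},{"translation":[-0.14,-0.238,0]},{"translation":[-0.14,-0.238,0]},{"translation":[-0.14,-0.238,0]},{"translation":[0,-0.269,0]},{"translation":[0,-0.269,0]},{"translation":[0,-0.269,0]},{"translation":[0,-0.269,0]},{"translation":[0,-0.269,0]},{"translation":[0,-0.269,0]},{"translation":[0,-0.269,0]},{"translation":[0,-0.269,0]},{"translation":[0,-0.269,0]},{"translation":[0,0,0]}]}}

```text
$.motion[0]: bad value
```

Request:
{"op": "apply_moves", "data": {"hand": 0, "motion": [{"translation":[0,0,0],"rotation":[0,0,-0.078]},{"translation":[0,0,0],"rotation":[0,0,-0.078]},{"translation":[0,0,0],"rotation":[0,0,-0.078]},{"translation":[-0.14,-0.238,0],"rotation":[0,0,0]},{"translation":[-0.14,-0.238,0],"rotation":[0,0,0]},{"translation":[-0.14,-0.238,0],"rotation":[0,0,0]},{"translation":[-0.14,-0.238,0],"rotation":[0,0,0]},{"translation":[-0.14,-0.238,0],"rotation":[0,0,0]},{"translation":[-0.14,-0.238,0],"rotation":[0,0,0]},{"translation":[-0.14,-0.238,0],"rotation":[0,0,0]},{"translation":[0,-0.269,0],"rotation":[0,0,0]},{"translation":[0,-0.269,0],"rotation":[0,0,0]},{"translation":[0,-0.269,0],"rotation":[0,0,0]},{"translation":[0,-0.269,0],"rotation":[0,0,0]},{"translation":[0,-0.269,0],"rotation":[0,0,0]},{"translation":[0,-0.269,0],"rotation":[0,0,0]},{"translation":[0,-0.269,0],"rotation":[0,0,0]},{"translation":[0,-0.269,0],"rotation":[0,0,0]},{"translation":[0,-0.269,0],"rotation":[0,0,0]},{"translation":[0,0,0],"rotation":[0,0,0]}]}}

```text
time_s: 3.2
eef_pos: [0.4411, -0.1841, 0.2085]
tcp_rot: [-0.015, 3.141, -0.001]
contact_force: [-0.4, 0.0, 0.4]
finger_gap: 0.0
finger_force: 0.0
```

Request:
{"op": "apply_moves", "data": {"motion": [{"translation":[0,0,0.2],"rotation":[0,0,0]},{"translation":[0,0,0.2],"rotation":[0,0,0]},{"translation":[-0.1,0,0],"rotation":[0,0,0]},{"translation":[0,0,0],"rotation":[0,0,0]}]}}

```text
time_s: 3.7
eef_pos: [0.4617, -0.1796, 0.128]
tcp_rot: [0.026, -3.141, -0.001]
contact_force: [-0.4, 1.8, -0.1]
finger_gap: 0.0003
finger_force: 0.0
```

```bash
python3 - <<'E'
from h import *
cv2.imwrite('pics/w1.png',get_image('wrist')[:,:,::-1])
a=get_image('top')[150:350,220:460,::-1]
cv2.imwrite('pics/t2.png',cv2.resize(a,(720,600),interpolation=cv2.INTER_CUBIC))
E
```

```text
(no output)
```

View pics/w1.png

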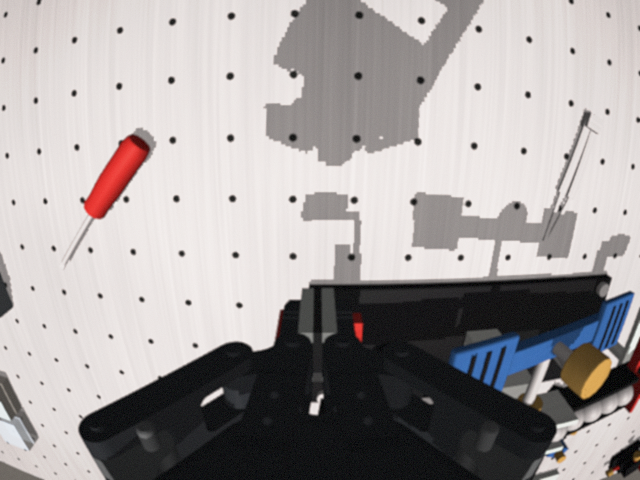

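The wrist view shows the fingers at (318,320), just in front of the red tab. Both blue pads and the weight lie to the right. I'll re-read the state to check the small y offset.

```bash
python3 - <<'E'
from h import *
s=manip.state();print({k:np.round(s[k],4) for k in('time_s','eef_pos','tcp_rot','contact_force','joints','qd')})
E
```

```text
{'time_s': np.float64(3.8), 'eef_pos': array([ 0.4614, -0.1801,  0.1287]), 'tcp_rot': array([-2.5300e-02,  3.1411e+00, -5.0000e-04]), 'contact_force': array([ 0.3121,  0.4877, -0.8393]), 'joints': array([-5.7720e-01, -3.1500e-02,  2.0807e+00, -1.0000e-04,  1.0918e+00,
       -2.1641e+00]), 'qd': array([-0.0095, -0.0086,  0.0029,  0.0003, -0.0022, -0.0003])}
```

View pics/t2.png

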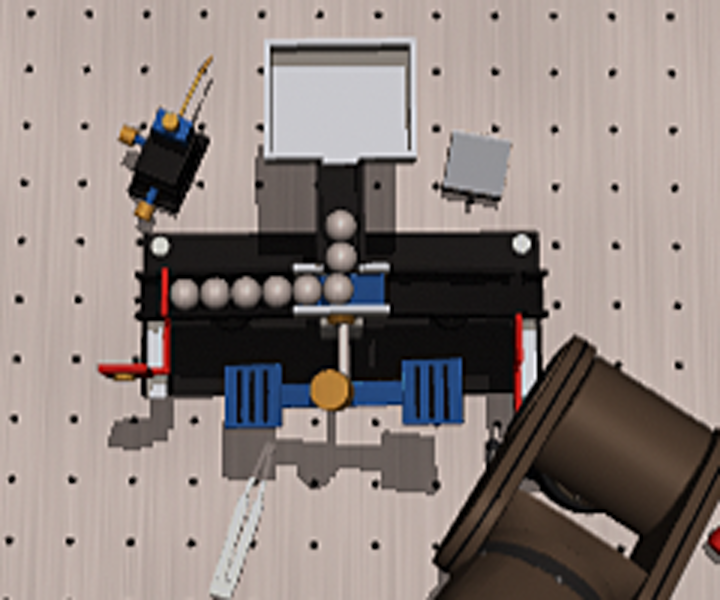

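The arm is just in front of the tab with no contact, and nothing else has moved. Pushing now.

Request:
{"op": "apply_moves", "data": {"motion": [{"translation":[-0.04,0,0],"rotation":[0,0,0]},{"translation":[-0.04,0,0],"rotation":[0,0,0]},{"translation":[-0.04,0,0],"rotation":[0,0,0]},{"translation":[-0.04,0,0],"rotation":[0,0,0]},{"translation":[-0.04,0,0],"rotation":[0,0,0]},{"translation":[0,0,0],"rotation":[0,0,0]}]}}

```text
time_s: 4.55
eef_pos: [0.5017, -0.1801, 0.1281]
tcp_rot: [0.024, -3.141, -0.0]
contact_force: [-0.3, 0.5, -0.6]
finger_gap: -0.0002
finger_force: 0.0
```

Request:
{"op": "apply_moves", "data": {"motion": [{"translation":[-0.02,0,0],"rotation":[0,0,0]},{"translation":[-0.015,0,0],"rotation":[0,0,0]},{"translation":[0,0,0],"rotation":[0,0,0]}]}}

```text
time_s: 4.92
eef_pos: [0.5083, -0.18, 0.1281]
tcp_rot: [0.023, -3.141, -0.0]
contact_force: [0.3, -0.9, -0.1]
finger_gap: 0.0001
finger_force: 0.0
```

Request:
{"op": "apply_moves", "data": {"motion": [{"translation":[-0.015,0,0],"rotation":[0,0,0]},{"translation":[-0.01,0,0],"rotation":[0,0,0]},{"translation":[0,0,0],"rotation":[0,0,0]}]}}

```text
time_s: 5.3
eef_pos: [0.5134, -0.1799, 0.1281]
tcp_rot: [-0.023, 3.141, 0.0]
contact_force: [0.2, 0.1, -1.7]
finger_gap: -0.0003
finger_force: 0.0
```

```bash
python3 - <<'E'
from h import *
a=get_image('scene')[130:290,230:430,::-1]
cv2.imwrite('pics/s2.png',cv2.resize(a,(750,600),interpolation=cv2.INTER_CUBIC))
print(manip.state()['contact_force'])
E
```

```text
[0.12240805 0.40116275 0.03671145]
```

View pics/s2.png

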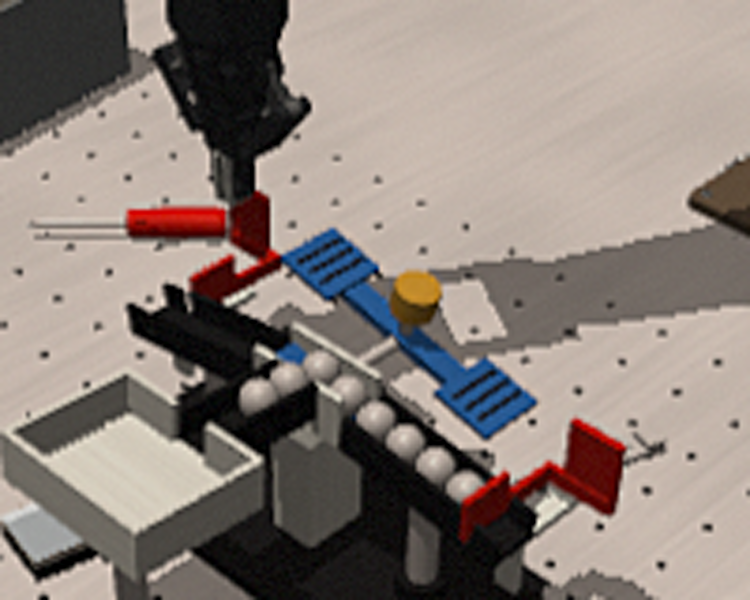

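```bash
python3 - <<'E'
from h import *
c=get_calibration('scene');p=[.58714,-.02116,.01354]
C=lambda P:((proj(P,c)-[230,130])*3.75).round(0).tolist()
print('tcp',C([[.5134,-.18,.128],[.5134,-.18,.2]]))
for d in (.0336,0):
  print(d,C(F2W(p,[[-.063-d,y,z] for y in(-.144,-.18) for z in(.151,.1)])))
print('L',C(F2W(p,[[-.063,y,z] for y in(.144,.18) for z in(.151,.1)])))
b=cv2.imread('pics/scene.png')[130:290,230:430];a=cv2.imread('pics/s2.png')
cv2.imwrite('pics/cmp.png',np.hstack([cv2.resize(b,(750,600),interpolation=cv2.INTER_CUBIC)[150:350,150:500],a[150:350,150:500]]))
E
```

```text
tcp [[235.0, 227.0], [232.0, 134.0]]
0.0336 [[271.0, 194.0], [272.0, 258.0], [235.0, 174.0], [237.0, 237.0]]
0 [[234.0, 214.0], [236.0, 277.0], [198.0, 193.0], [201.0, 256.0]]
L [[578.0, 412.0], [570.0, 479.0], [629.0, 441.0], [619.0, 508.0]]
```

View pics/cmp.png

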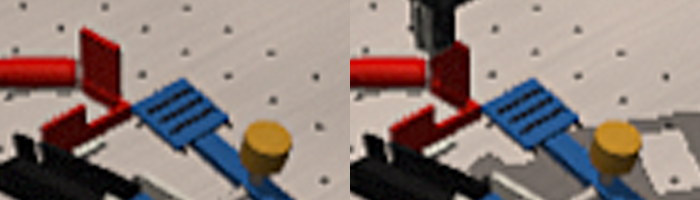

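```bash
python3 - <<'E'
from h import *
s=get_image('scene')[150:205,265:325,::-1]; w=get_image('wrist')[230:380,230:430,::-1]
cv2.imwrite('pics/z.png',np.hstack([cv2.resize(s,(400,366),interpolation=cv2.INTER_NEAREST),cv2.resize(w,(400,366),interpolation=cv2.INTER_AREA)]))
c=get_calibration('wrist');print(c,manip.state()['joints'])
E
```

```text
{'camera_matrix': array([[371.64829954,   0.        , 317.14351694],
       [  0.        , 371.64829954, 232.28241611],
       [  0.        ,   0.        ,   1.        ]]), 'origin': array([ 0.43116367, -0.18083528,  0.29350184]), 'attitude': array([2.03307221, 2.05985838, 0.33781789])} [-5.23772898e-01  7.98824661e-02  1.96820728e+00 -2.04869065e-05
  1.09357975e+00 -2.10934370e+00]
```

View pics/z.png

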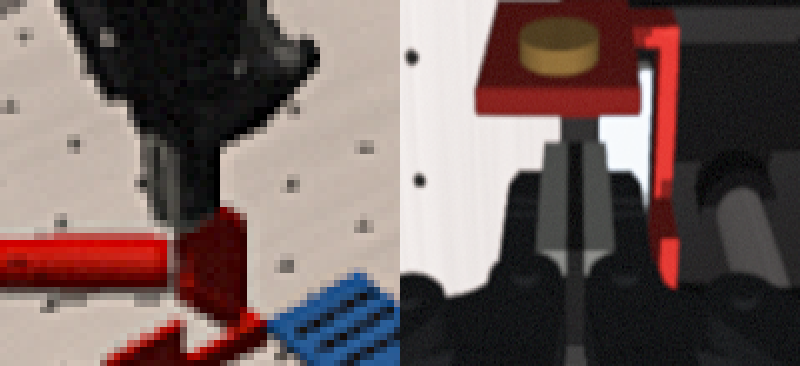

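```bash
python3 - <<'E'
from h import *
c=get_calibration('wrist');s=manip.state();T=np.array(s['eef_pos']);print(T)
Rm=R.from_rotvec(c['attitude']).as_matrix()
for dx in(-.011,.011):
  for dz in(0,.01,.02,.03):
    q=(T+[dx,0,dz]-c['origin'])@Rm;th=np.arctan2(np.hypot(q[0],q[1]),q[2]);u=q[:2]/np.hypot(*q[:2])*371.648*th+[317.14,232.28]
    print(dx,dz,u.round(1))
E
```

```text
[ 0.51320673 -0.17990393  0.12809634]
-0.011 0 [317.1 262.3]
-0.011 0.01 [317.1 270.9]
-0.011 0.02 [317.1 280.4]
-0.011 0.03 [317.1 291.1]
0.011 0 [316.5 301.9]
0.011 0.01 [316.5 312. ]
0.011 0.02 [316.5 323. ]
0.011 0.03 [316.5 335.2]
```

The zoom shows the fingertips have passed over the tab: they stand behind it, about 20 mm higher than the TCP suggests, and the shutter hasn't moved. I'll lift, go back in front of the tab, come down lower and check with the camera.

Request:
{"op": "apply_moves", "data": {"motion": [{"translation":[0,0,-0.1],"rotation":[0,0,0]},{"translation":[0,0,-0.1],"rotation":[0,0,0]},{"translation":[0.15,0,0],"rotation":[0,0,0]},{"translation":[0.15,-0.01,0],"rotation":[0,0,0]},{"translation":[0,0,0],"rotation":[0,0,0]},{"translation":[0,0,0.15],"rotation":[0,0,0]},{"translation":[0,0,0.15],"rotation":[0,0,0]},{"translation":[0,0,0.04],"rotation":[0,0,0]},{"translation":[0,0,0],"rotation":[0,0,0]}]}}

```text
time_s: 6.58
eef_pos: [0.4537, -0.1828, 0.1001]
tcp_rot: [0.023, -3.141, -0.001]
contact_force: [0.7, -0.5, -0.2]
finger_gap: -0.0003
finger_force: 0.0
```

```bash
python3 - <<'E'
from h import *
print(manip.state()['eef_pos'])
s=get_image('scene')[130:220,250:340,::-1]; w=get_image('wrist')[230:430,210:430,::-1]
cv2.imwrite('pics/z2.png',np.hstack([cv2.resize(s,(400,400),interpolation=cv2.INTER_NEAREST),cv2.resize(w,(400,400),interpolation=cv2.INTER_AREA)]))
E
```

```text
[ 0.45368784 -0.18280063  0.10007762]
```

View pics/z2.png

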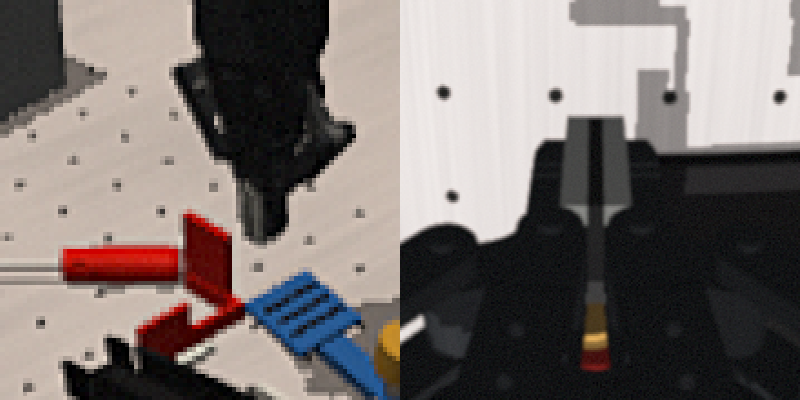

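The fingers are now in front of the tab with the tip about 20 mm above the reported TCP, at scene (309,184), so z is really about 0.12. I'll go 10 mm lower and push.

Request:
{"op": "apply_moves", "data": {"motion": [{"translation":[0,0,0.05],"rotation":[0,0,0]},{"translation":[-0.04,0,0],"rotation":[0,0,0]},{"translation":[-0.04,0,0],"rotation":[0,0,0]},{"translation":[-0.04,0,0],"rotation":[0,0,0]},{"translation":[-0.04,0,0],"rotation":[0,0,0]},{"translation":[-0.04,0,0],"rotation":[0,0,0]},{"translation":[-0.03,0,0],"rotation":[0,0,0]},{"translation":[0,0,0],"rotation":[0,0,0]}]}}

```text
time_s: 7.68
eef_pos: [0.4998, -0.1821, 0.0901]
tcp_rot: [-0.024, 3.141, 0.0]
contact_force: [0.9, -0.3, 0.2]
finger_gap: -0.0005
finger_force: 0.0
```

Request:
{"op": "apply_moves", "data": {"motion": [{"translation":[-0.02,0,0],"rotation":[0,0,0]},{"translation":[-0.01,0,0],"rotation":[0,0,0]},{"translation":[0,0,0],"rotation":[0,0,0]}]}}

```text
time_s: 8.05
eef_pos: [0.5053, -0.182, 0.09]
tcp_rot: [-0.023, 3.141, 0.0]
contact_force: [-0.4, 0.4, -0.1]
finger_gap: 0.0001
finger_force: 0.1
```

Request:
{"op": "apply_moves", "data": {"motion": [{"translation":[-0.01,0,0],"rotation":[0,0,0]},{"translation":[-0.01,0,0],"rotation":[0,0,0]},{"translation":[0,0,0],"rotation":[0,0,0]}]}}

```text
time_s: 8.43
eef_pos: [0.5095, -0.182, 0.0901]
tcp_rot: [-0.023, 3.141, -0.0]
contact_force: [-0.3, 0.4, -0.1]
finger_gap: 0.0001
finger_force: 0.2
```

Checking the shutter opening numerically (red shift against the first scene picture) before pushing further.

```bash
cat >> h.py <<'E'
def redtab():
    "opening of right shutter, from template match of red mask along projected slide line in scene"
    c=get_calibration('scene');p=[.58714,-.02116,.01354]
    red=lambda im:((im[...,0]>70)&(im[...,0]>2.2*im[...,1])).astype(np.float32)
    a=red(cv2.imread('pics/scene.png')[...,::-1].astype(float));b=red(get_image('scene').astype(float))
    a=a[160:225,270:312];a[18:38,:15]=0
    best=[]
    for d in np.arange(-.004,.042,.001):
        v=(proj(F2W(p,[-.063-d,-.162,.12]),c)-proj(F2W(p,[-.0966,-.162,.12]),c))[0]
        w=cv2.warpAffine(b,np.float32([[1,0,-v[0]],[0,1,-v[1]]]),(640,480))[160:225,270:312]
        best.append((float((a*w).sum()/a.sum()),round(d,3)))
    return sorted(best)[::-1][:3]
E
python3 -c "
from h import *
print(redtab())
im=get_image('scene')[130:220,250:340,::-1]
w=get_image('wrist')[230:430,210:430,::-1]
cv2.imwrite('pics/z3.png',np.hstack([cv2.resize(im,(400,400),interpolation=cv2.INTER_NEAREST),cv2.resize(w,(400,400))]))"
```

```text
[(0.8483340740203857, np.float64(0.006)), (0.8454667925834656, np.float64(0.007)), (0.8206692337989807, np.float64(0.005))]
```

View pics/z3.png

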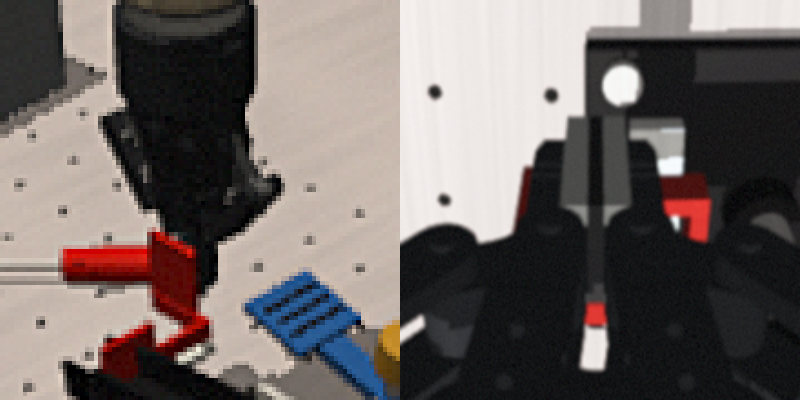

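The shutter is now following the fingers: the tab sits at about z3 (175,270) in the scene crop, with roughly 6 mm left to go. I'll push to the stop.

Request:
{"op": "apply_moves", "data": {"motion": [{"translation":[-0.015,0,0],"rotation":[0,0,0]},{"translation":[-0.01,0,0],"rotation":[0,0,0]},{"translation":[0,0,0],"rotation":[0,0,0]}]}}

```text
time_s: 8.95
eef_pos: [0.5146, -0.182, 0.0902]
tcp_rot: [-0.023, 3.141, -0.0]
contact_force: [0.4, 0.3, -0.1]
finger_gap: 0.0002
finger_force: 0.0
```

Request:
{"op": "apply_moves", "data": {"motion": [{"translation":[-0.01,0,0],"rotation":[0,0,0]},{"translation":[0,0,0],"rotation":[0,0,0]}]}}

```text
time_s: 9.2
eef_pos: [0.5165, -0.1819, 0.0902]
tcp_rot: [-0.023, 3.141, -0.0]
contact_force: [0.4, 1.4, 1.0]
finger_gap: 0.0
finger_force: 0.1
```

Request:
{"op": "apply_moves", "data": {"motion": [{"translation":[-0.005,0,0],"rotation":[0,0,0]},{"translation":[0,0,0],"rotation":[0,0,0]}]}}

```text
time_s: 9.45
eef_pos: [0.5173, -0.1819, 0.0902]
tcp_rot: [-0.023, 3.141, -0.0]
contact_force: [-0.5, 0.0, 0.4]
finger_gap: 0.0
finger_force: 0.3
```

Request:
{"op": "apply_moves", "data": {"motion": [{"translation":[-0.01,0,0],"rotation":[0,0,0]},{"translation":[0,0,0],"rotation":[0,0,0]}]}}

```text
time_s: 9.7
eef_pos: [0.519, -0.1818, 0.0901]
tcp_rot: [0.023, -3.14, -0.0]
contact_force: [-3.2, -0.5, 1.2]
finger_gap: 0.0001
finger_force: 1.4
```

Request:
{"op": "apply_moves", "data": {"motion": [{"translation":[-0.01,0,0],"rotation":[0,0,0]},{"translation":[0,0,0],"rotation":[0,0,0]}]}}

```text
time_s: 9.95
eef_pos: [0.5188, -0.1818, 0.0901]
tcp_rot: [0.025, -3.134, -0.001]
contact_force: [-10.0, -1.2, 6.3]
finger_gap: 0.0
finger_force: 5.2
```

```bash
python3 -c "
from h import *
print(redtab())"
```

```text
[(0.7728310227394104, np.float64(-0.004)), (0.7580265402793884, np.float64(-0.003)), (0.7453624606132507, np.float64(-0.002))]
```

The force against the stop has risen to 10 N, so the shutter is home. I'll back off, rise, and move over the outer part of the right pad.

Request:
{"op": "apply_moves", "data": {"motion": [{"translation":[0.1,0,0],"rotation":[0,0,0]},{"translation":[0.1,0,0],"rotation":[0,0,0]},{"translation":[0,0,-0.225],"rotation":[0,0,0]},{"translation":[0,0,-0.225],"rotation":[0,0,0]},{"translation":[0,0,0],"rotation":[0,0,0]},{"translation":[0,0.209,0],"rotation":[0,0,0]},{"translation":[0,0.209,0],"rotation":[0,0,0]},{"translation":[-0.13,0,0],"rotation":[0,0,0]},{"translation":[0,0,0],"rotation":[0,0,0]}]}}

```text
time_s: 11.12
eef_pos: [0.5065, -0.0977, 0.1791]
tcp_rot: [0.026, -3.141, -0.001]
contact_force: [-0.2, 0.0, -1.1]
finger_gap: -0.0002
finger_force: 0.0
```

```bash
python3 - <<'E'
from h import *
print(manip.state()['eef_pos'],redtab())
s=get_image('scene')[130:250,250:370,::-1]; w=get_image('wrist')[200:430,210:440,::-1]
cv2.imwrite('pics/z4.png',np.hstack([cv2.resize(s,(400,400),interpolation=cv2.INTER_NEAREST),cv2.resize(w,(400,400))]))
E
```

```text
[ 0.50648362 -0.09773971  0.17912962] [(0.7646974921226501, np.float64(-0.004)), (0.7511549592018127, np.float64(-0.003)), (0.741054892539978, np.float64(-0.002))]
```

View pics/z4.png

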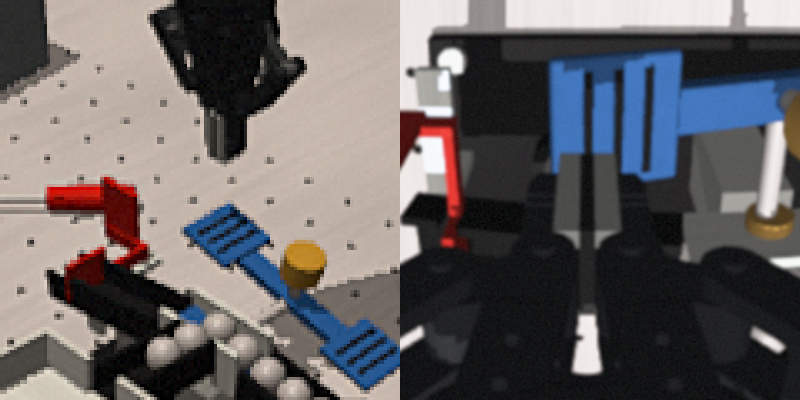

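The fingers are over the outer half of the raised right pad, which is at z4 (228,235) in the scene crop. The shutter stays home and the balls are still waiting. Now pressing down.

Request:
{"op": "apply_moves", "data": {"motion": [{"translation":[0,0,0.1],"rotation":[0,0,0]},{"translation":[0,0,0.1],"rotation":[0,0,0]},{"translation":[0,0,0.03],"rotation":[0,0,0]},{"translation":[0,0,0.03],"rotation":[0,0,0]},{"translation":[0,0,0.03],"rotation":[0,0,0]},{"translation":[0,0,0.03],"rotation":[0,0,0]},{"translation":[0,0,0],"rotation":[0,0,0]}]}}

```text
time_s: 12.15
eef_pos: [0.5058, -0.0983, 0.1157]
tcp_rot: [0.023, -3.141, -0.001]
contact_force: [-0.5, 0.4, 0.2]
finger_gap: 0.0001
finger_force: 0.1
```

Request:
{"op": "apply_moves", "data": {"motion": [{"translation":[0,0,0.03],"rotation":[0,0,0]},{"translation":[0,0,0.03],"rotation":[0,0,0]},{"translation":[0,0,0],"rotation":[0,0,0]}]}}

```text
time_s: 12.52
eef_pos: [0.5055, -0.0982, 0.1033]
tcp_rot: [0.023, -3.14, -0.001]
contact_force: [0.1, 0.2, 0.9]
finger_gap: 0.0001
finger_force: 0.0
```

```bash
cat >> h.py <<'E'
def gold():
    im=get_image('scene').astype(int)[190:230,320:365];m=(im[...,0]>120)&(im[...,2]<80)&(im[...,1]>70)
    y,x=np.nonzero(m);return (x.mean()+320,y.mean()+190,m.sum())
E
python3 -c "
from h import *
b=cv2.imread('pics/scene.png')[190:230,320:365,::-1].astype(int);m=(b[...,0]>120)&(b[...,2]<80)&(b[...,1]>70);y,x=np.nonzero(m);print(x.mean()+320,y.mean()+190)
print(gold())"
```

```text
341.0238095238095 206.4047619047619
(np.float64(337.53731343283584), np.float64(204.044776119403), np.int64(67))
```

The weight is swinging over, so I'll continue.

Request:
{"op": "apply_moves", "data": {"motion": [{"translation":[0,0,0.03],"rotation":[0,0,0]},{"translation":[0,0,0.03],"rotation":[0,0,0]},{"translation":[0,0,0],"rotation":[0,0,0]}]}}

```text
time_s: 12.95
eef_pos: [0.5054, -0.0982, 0.0912]
tcp_rot: [0.023, -3.14, -0.001]
contact_force: [-0.4, -0.2, -0.1]
finger_gap: -0.0001
finger_force: 0.0
```

Request:
{"op": "apply_moves", "data": {"motion": [{"translation":[0,0,0.02],"rotation":[0,0,0]},{"translation":[0,0,0],"rotation":[0,0,0]}]}}

```text
time_s: 13.2
eef_pos: [0.5064, -0.0985, 0.0896]
tcp_rot: [0.024, -3.141, 0.0]
contact_force: [-3.3, 0.8, 6.2]
finger_gap: -0.0
finger_force: 3.3
```

```bash
python3 -c "
from h import *
print(gold())"
```

```text
(np.float64(335.49056603773585), np.float64(203.20754716981133), np.int64(53))
```

It is on the stop, with 6 N up. I'll lift off, retreat and look.

Request:
{"op": "apply_moves", "data": {"motion": [{"translation":[0,0,0],"rotation":[0,0,0]},{"translation":[0,0,0],"rotation":[0,0,0]},{"translation":[0,0,0],"rotation":[0,0,0]},{"translation":[0,0,-0.2],"rotation":[0,0,0]},{"translation":[0,0,-0.25],"rotation":[0,0,0]},{"translation":[0,0,-0.25],"rotation":[0,0,0]},{"translation":[0.15,-0.25,0],"rotation":[0,0,0]},{"translation":[0,-0.3,0],"rotation":[0,0,0]},{"translation":[0,-0.3,0],"rotation":[0,0,0]},{"translation":[0,-0.3,0],"rotation":[0,0,0]},{"translation":[0,0,0],"rotation":[0,0,0]},{"translation":[0,0,0],"rotation":[0,0,0]},{"translation":[0,0,0],"rotation":[0,0,0]},{"translation":[0,0,0],"rotation":[0,0,0]}]}}

```text
time_s: 15.0
eef_pos: [0.4797, -0.3276, 0.2284]
tcp_rot: [-0.026, 3.141, -0.0]
contact_force: [-0.3, 0.3, 0.0]
finger_gap: 0.0005
finger_force: 0.0
```

```bash
python3 - <<'E'
from h import *
print(gold(),redtab(),manip.state()['time_s'])
s=get_image('scene')[150:280,260:410,::-1]; t=get_image('top')[200:310,250:430,::-1]
cv2.imwrite('pics/end.png',np.hstack([cv2.resize(s,(400,347),interpolation=cv2.INTER_CUBIC),cv2.resize(t,(400,347),interpolation=cv2.INTER_CUBIC)]))
E
```

```text
(np.float64(335.47058823529414), np.float64(203.2156862745098), np.int64(51)) [(0.7629851698875427, np.float64(-0.004)), (0.7474448680877686, np.float64(-0.003)), (0.7352043986320496, np.float64(-0.002))] 15.1
```

View pics/end.png

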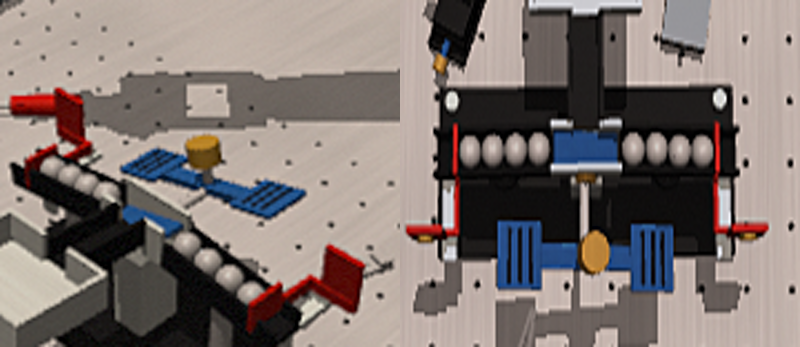

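The end picture shows four balls in each lane, the gate over to the right (weight at 594,253), and both shutters home with their tabs level at about row 231.

```bash
python3 -c "
from h import *
print(manip.sign_off())"
```

```text
the job is handed in; nothing more can be done
None
```

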